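Turn the album's stiff page

TASK

First push the coaster off the open photo album with a fingertip, so that it lies flat on the table. Then push the half-turned stiff album page up and over its spine and press it down until it lies fully flat on the other side. Touch and push only: pick nothing up, leave the glasses, sugar bowl, toothpick holder and remote control where they stand, and finish clear of everything.

Things in the scene. Friction and masses are not known exactly. Their poses are not given: they have to be found in the camera images.
- album: Open photo album, fixed on the table: wooden covers 180 mm along x (spine) by 280 mm along y; paper page blocks, tops 10 mm above the table, reach 135 mm either side of the spine. Origin: under mid-spine, on the table. x along the spine (away from the robot at zero yaw), y to the side where the leaf starts, z up. A 7 mm steel rod lies on the hinge line. The leaf must end on the -y half.
- leaf (a joint): Angle of the stiff turning leaf about the album's x (rad): 0 = flat on the +y half, pi/2 = upright, pi (3.14) = flat on the -y half, its end stop. Starts at 0.6 to 0.95. The hinge is stiff: the leaf stays at any angle where it is left, never falls by itself, takes up to 0.25 N m to turn (about 2 N at the free edge), and has to be pushed all the way down.
- leaf_hinge (a point): Middle of the leaf's hinge line, 13.5 mm above the table. The leaf is a rigid brown board with pictures on both faces, 164 mm along the spine, 4 mm thick, reaching from 6 to 128 mm from the hinge line, about 90 g. Axes turn with the leaf: y from hinge to free edge, x along the spine.
- leaf_edge (a point): Middle of the leaf's free edge, 128 mm from the hinge line, at half the leaf's thickness. Axes turn with the leaf.
- coaster: Plain round plastic coaster, 84 mm across, 8 mm thick, about 45 g, loose, lying at the start on the album's -y half, its centre 88 to 104 mm from the spine line and up to 30 mm either way along it. Origin: centre of its underside (10 mm up on the page, 0 on the table). The table beyond the album's -y edge is free for about 130 mm.
- glass_a: Bystander, loose, leave it where it stands. Origin: centre of its underside. Clear tea glass, 60 mm across the rim, 85 mm tall.
- glass_b: Bystander, loose, leave it where it stands. Origin: centre of its underside. Clear tea glass, 60 mm across the rim, 85 mm tall.
- sugar_bowl: Bystander, loose, leave it where it stands. Origin: centre of its underside. White ceramic sugar bowl with lid and knob, 88 mm across, 90 mm tall.
- toothpick_holder: Bystander, loose, leave it where it stands. Origin: centre of its underside. Round wooden toothpick holder with a button on top, 48 mm across, 74 mm tall.
- remote: Bystander, loose, leave it where it stands. Origin: centre of its underside. Black remote control, 150 x 45 x 18 mm, long along its x, lying beyond the album's +y side.
Mind the look-alikes: they are no part of the job. Leave any black, grey or yellow look-alike of the coaster alone.

How it is judged:
By the outcome, as a careful person would: the job done as asked, in the order asked, and still so for the second after the job is handed in, with the robot touching nothing.
It also fails if it takes over 58 s, if anything falls off the work surface, if the arm or the gripper's body presses on something with over 40 N, if the wrist force passes 120 N, or if a joint passes its speed limit or range.

ROBOT

A 6-joint arm with a two-finger parallel gripper is mounted at the origin on the work surface. World frame = base frame: x ahead of the robot, y to its left, z up, the work surface at z = 0. Lengths are in m, angles in rad, forces in N, time in s.
With the tool pointing down it reaches from about 0.325 to 0.775 m from the base axis. Payload 5.5 kg.
Tool frame: the origin (TCP) lies at the very end of the fingers, on their centre line; the grasp point (between the pads) lies 19 mm behind it; x points along the fingers, y is the direction in which the jaws open and shut, and the axes are right-handed (so a half turn about x gives the same grasp; the last joint's range is limited). The gripper opens to 88 mm and grips with 3 to 60 N. Pads are 20 mm wide; open, the fingers measure 115 mm over their backs; the gripper's body (75 mm by 178 mm) begins 61 mm behind the grasp point.
Start: joints at [-1.164, 0.091, 1.231, -0, 1.82, -0.057], TCP at [0.268, -0.537, 0.223] pointing down, gripper open.
Joint ranges: [-2.87, 2.87], [-0.86, 2.18], [0.17, 2.46], [-1.51, 4.65], [0.06, 2.69], [-2.65, 2.65]. Speed limits (rad/s): [2.57, 2.57, 3.01, 3.14, 3.14, 3.14].

INTERFACE

Orientations are given as a unit quaternion [w, x, y, z].
In Python, from rig import sensors, cams, order gives the robot as it stands.
- The arm moves only by the tool servo_tool, never from a script. Its argument "motion" is a list of rows, each a list of 5 numbers: the opening in per cent of the stroke, from 0 (shut) to 100 (fully open), then the shift along the tool's x, y, z in cm, then the turn about the tool's x in rad. In form: [[grip, dx, dy, dz, roll], ...]. A call has 1 to 20 rows; each row shifts and turns the commanded pose from where the row before left it, along the tool's axes as they then stand; what a row does not reach is not made up. A row lasts 1/8 s, in which the tool goes at most 62.5 mm and 10.7 degrees, less where a joint would pass 70% of its speed; a pose out of reach is approached as far as the arm can. A call is refused whole if a number of a shift passes 6.25 or a number of a turn 0.188, either way. A call with a gripper value outside its range is refused whole. The fingers move at their own pace and stop on an object; the grip force is fixed at half the most. Time passes only in rows, so rows that do not move let the fingers close. It gives the time, the measured TCP pose, the force and the opening at its end, in the units of the state.
- sensors.get_obs(): the state, without advancing time (a new reading comes with each control period).
- cams.get_image(name): name is "side" or "top"; returns the picture (400x640x3 uint8, red, green, blue); there is no depth.
- cams.calibration(name): a dict with "fx", "fy", "cx", "cy" (pixels), "rvec" (rotation vector, rad) and "tvec" (3), from world to camera coordinates, as OpenCV has them. Camera axes: x right, y down, z forward; pixel columns grow to the right and rows downward; lengths in m; the calibration is good to about 2 mm. A picture is of the moment at which its call begins. calibration takes no time and is no camera call.
- order.close_job(): hands the job in, once; it reports no verdict.
The state is a dict: "time": time; "qpos": joint angles; "qd": joint speeds; "joint_torque": joint torques, N m; "position": TCP position; "orientation": TCP orientation; "ft_force": force on the tool from outside, world axes, zero at the start; "wrist_torque": the same for the moment, N m; "gripper_width": opening from 0.0 (shut) to 1.0 (fully open).
Only numpy, scipy, OpenCV 4.12 (cv2) and the standard library are available. Lean on these libraries where they do the work, as an engineer would, in place of code of your own. Each camera call takes 0.05 s, during which the arm holds its last target.

## Working session

There is one attempt and no reset: what is moved stays moved. The work goes in short steps, Python scripts to look and compute and a tool call to move; the robot and the scene stay as the last step left them, time stands still between calls to the robot, and variables do not carry over. Pictures are saved under pics/ and viewed, and the job is handed in when it is done.

Besides the shell and the picture viewer there is one more tool, called after "Emit:" as a command line: name --pt "numbers of a row" for each row, then --argument value for the rest. servo_tool: Moves the arm, as the interface text tells. Its arguments: {"type":"object","properties":{"motion":{"type":"array"}},"required":["motion"]}

```bash
mkdir -p pics; ls; python3 - <<'E'
from rig import sensors,cams
import cv2
for n in("top","side"):
    cv2.imwrite(f"pics/{n}0.png",cams.get_image(n)[:,:,::-1]);print(n,cams.calibration(n))
o=sensors.get_obs();print(o)
E
```

```text
pics
top {'fx': 471.9804450552932, 'fy': 471.9804450552932, 'cx': 322.61820276782436, 'cy': 206.5619254095494, 'rvec': array([ 2.11441891, -2.13119386,  0.20183812]), 'tvec': array([0.07548193, 0.57923216, 0.9204813 ])}
side {'fx': 498.95420485859813, 'fy': 498.95420485859813, 'cx': 323.556591205232, 'cy': 197.20535610052272, 'rvec': array([ 2.45059912, -0.09114521,  0.00825277]), 'tvec': array([-0.55498794,  0.13147227,  0.9978658 ])}
{'time': 0.1, 'qpos': array([-1.16369511e+00,  9.18001323e-02,  1.23174357e+00,  2.46395029e-05,
        1.81981177e+00, -5.66915799e-02]), 'qd': array([ 3.03277254e-04, -1.70647005e-03, -2.40558754e-03,  9.18153028e-04,
       -8.17387109e-04,  7.26659781e-05]), 'joint_torque': array([ 3.14020886e-03, -4.47854984e+01, -4.07571673e+01,  7.01112184e-02,
        2.84078118e-02, -1.02855849e-04]), 'position': array([ 0.26831196, -0.53636975,  0.22162241]), 'orientation': array([-0.16189665, -0.68807808, -0.16312701,  0.68827873]), 'ft_force': array([-0.32190173,  0.04574555,  0.80698164]), 'wrist_torque': array([0.02788055, 0.0139003 , 0.04109386]), 'gripper_width': 1.0016550870083782}
```

View pics/top0.png

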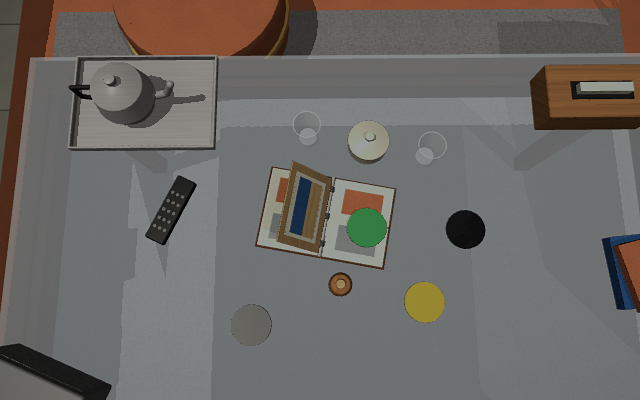

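View pics/side0.png

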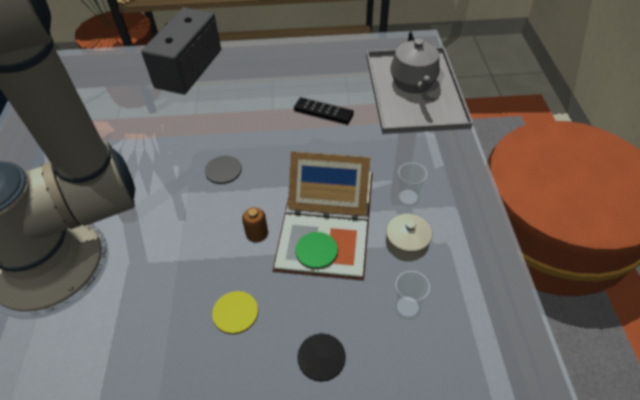

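```bash
cat > h.py <<'E'
import numpy as np,cv2
from rig import sensors,cams,order
def cal(n):
    c=cams.calibration(n);K=np.array([[c['fx'],0,c['cx']],[0,c['fy'],c['cy']],[0,0,1]]);R=cv2.Rodrigues(c['rvec'])[0];return K,R,c['tvec'],c['rvec']
def ray(n,u,v,z):
    K,R,t,_=cal(n);d=R.T@np.linalg.inv(K)@np.array([u,v,1.]);o=-R.T@t;return o+d*(z-o[2])/d[2]
def proj(n,P):
    K,R,t,rv=cal(n);return cv2.projectPoints(np.array(P,float).reshape(-1,1,3),rv,t,K,None)[0][:,0]
def blob(n,im,lo,hi,amin=200):
    hsv=cv2.cvtColor(im,cv2.COLOR_RGB2HSV);m=cv2.inRange(hsv,np.array(lo),np.array(hi))
    cs=cv2.findContours(m,cv2.RETR_EXTERNAL,cv2.CHAIN_APPROX_NONE)[0]
    return [c for c in cs if cv2.contourArea(c)>amin]
def coaster(n,im,z):
    c=max(blob(n,im,(50,120,50),(75,255,255)),key=cv2.contourArea)
    W=np.array([ray(n,*p,z) for p in c[:,0]])[:,:2].astype(np.float32)
    h=cv2.convexHull(W);return cv2.minEnclosingCircle(h)
E
python3 - <<'E'
from h import *
im=cv2.imread('pics/top0.png')[:,:,::-1].copy();si=cv2.imread('pics/side0.png')[:,:,::-1].copy()
print('green',coaster('top',im,.018),coaster('side',si,.018))
for nm,lo,hi in(('yellow',(22,120,80),(32,255,255)),('black',(0,0,0),(180,255,45))):
  for n,i in(('top',im),('side',si)):
    for c in blob(n,i,lo,hi,800):
      W=np.array([ray(n,*p,.008) for p in c[:,0]])[:,:2].astype(np.float32);print(nm,n,c[:,0].mean(0),cv2.minEnclosingCircle(W))
for n,i,b in(('top',im,(240,100,440,310)),('side',si,(230,130,450,330))):
    cv2.imwrite(f'pics/{n}crop.png',cv2.resize(i[b[1]:b[3],b[0]:b[2],::-1],None,fx=2.8 if n=='top' else 2.8,fy=2.8,interpolation=cv2.INTER_CUBIC))
E
```

```text
green ((0.5418605804443359, -0.021787656471133232), 0.04182370752096176) ((0.5404872894287109, -0.022285496816039085), 0.04146505519747734)
yellow top [424.21052632 301.87719298] ((0.38497036695480347, -0.13925008475780487), 0.04196267947554588)
yellow side [234.75206612 311.89256198] ((0.3841016888618469, -0.13962386548519135), 0.041850604116916656)
black top [ 54.72727273 371.5785124 ] ((0.25838521122932434, 0.6190221309661865), 0.12329015135765076)
black top [465.18691589 229.17757009] ((0.5375226736068726, -0.2348809689283371), 0.04205137491226196)
black top [170.78846154 210.01923077] ((0.5844062566757202, 0.3984755277633667), 0.07671178132295609)
black top [589.0412844  123.28440367] ((0.7749385237693787, -0.5251957178115845), 0.11799582839012146)
black side [321.3875969 357.3255814] ((0.536719799041748, -0.23656190931797028), 0.03989652171730995)
black side [183.59813084  58.18224299] ((0.23891502618789673, 0.6931151151657104), 0.18656392395496368)
black side [26.24213836 42.81761006] ((-0.31885480880737305, 0.8250821828842163), 0.21116003394126892)
```

View pics/topcrop.png

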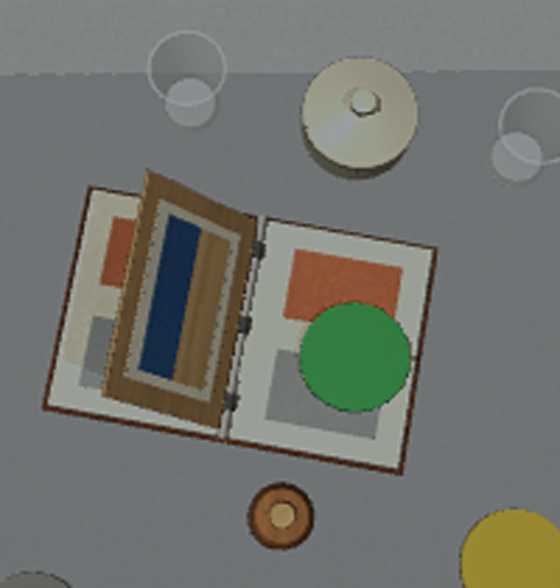

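View pics/sidecrop.png

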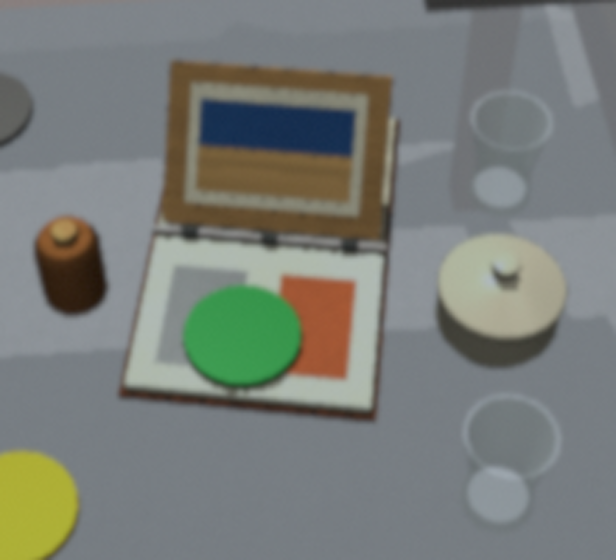

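```bash
cat >> h.py <<'E'
E
python3 - <<'E'
from h import *
c=[(90,187),(44,408),(437,247),(402,473)]
P=np.array([ray('top',u/2.8+240,v/2.8+100,.004) for u,v in c]);print(P)
C=P.mean(0);ux=(P[0]-P[1])+(P[2]-P[3]);yaw=np.arctan2(ux[1],ux[0])
uy=(P[0]-P[2])+(P[1]-P[3]);print(C,'yaw',yaw,np.arctan2(uy[1],uy[0])-np.pi/2,'sizes',np.linalg.norm(P[0]-P[1]),np.linalg.norm(P[2]-P[3]),np.linalg.norm(P[0]-P[2]),np.linalg.norm(P[1]-P[3]))
def side(u,v,z): return ray('side',u/2.8+230,v/2.8+130,z)
print('side corners',side(122,393,.004),side(375,413,.004))
yaw=(yaw+np.arctan2(uy[1],uy[0])-np.pi/2)/2
X=np.array([np.cos(yaw),np.sin(yaw)]);Y=np.array([-X[1],X[0]])
g=np.array([.5412,-.022])-C[:2];print('coaster album',g@X,g@Y)
b=np.array([.5372,-.2355])-C[:2];print('black album',b@X,b@Y)
# leaf angle fit: free edge corners in top
for n,us in(('top',[(148,170),(104,397)]),('side',[(175,62),(391,78)])):
  for u,v in us:
    p=(u/2.8+(240 if n=='top' else 230),v/2.8+(100 if n=='top' else 130))
    best=[]
    for th in np.linspace(.4,1.1,71):
      z=.0135+.128*np.sin(th);w=ray(n,*p,z)[:2]-C[:2];best.append((abs(w@Y-.128*np.cos(th)),th,w@X))
    print(n,min(best))
for nm,n,p,z in(('tooth top','top',(282,515),.074),('tooth','side',(64,231),.074),('bowl','top',(362,101),.09),('bowl','side',(505,265),.09),('glassA rim','top',(187,69),.085),('glassA','side',(511,123),.085),('glassB','top',(537,127),.085),('glassB','side',(511,437),.085)):
  w=ray(n,p[0]/2.8+(240 if n=='top' else 230),p[1]/2.8+(100 if n=='top' else 130),z);d=w[:2]-C[:2];print(nm,n,w.round(3),d@X,d@Y)
E
```

```text
[[ 0.67994568  0.18173242  0.004     ]
 [ 0.50526634  0.2147963   0.004     ]
 [ 0.6291915  -0.09053237  0.004     ]
 [ 0.45373439 -0.05748143  0.004     ]]
[0.56703448 0.06212873 0.004     ] yaw -0.18662846232406727 -0.1856751040386413 sizes 0.17778102068035123 0.17854288530950288 0.27695505785490276 0.2771113538002762
side corners [ 0.4549371  -0.05548735  0.004     ] [ 0.62844919 -0.08509364  0.004     ]
coaster album -0.009817731671975334 -0.08745670890603548
black album 0.025765641840377766 -0.2980085398871038
top (np.float64(8.828628012670647e-05), np.float64(0.8600000000000001), np.float64(0.08108964730651662))
top (np.float64(0.00015396621424711154), np.float64(0.8700000000000001), np.float64(-0.08281139423457115))
side (np.float64(7.155595083410682e-05), np.float64(0.88), np.float64(-0.07847967899446182))
side (np.float64(1.3372631176469807e-05), np.float64(0.65), np.float64(0.07989886743656016))
tooth top top [0.421 0.037 0.074] -0.13858176996281377 -0.05204858031763535
tooth side [0.421 0.036 0.074] -0.1382059885570619 -0.05264328267992145
bowl top [ 0.719 -0.026  0.09 ] 0.16598210732752583 -0.0582335640875252
bowl side [ 0.718 -0.029  0.09 ] 0.16560710586024394 -0.062018348765774584
glassA rim top [0.747 0.102 0.085] 0.16933384405276197 0.07282527444438036
glassA side [0.747 0.101 0.085] 0.16942891142859687 0.07107455909820204
glassB top [ 0.7   -0.154  0.085] 0.1708256482776464 -0.18783723680385725
glassB side [ 0.7   -0.155  0.085] 0.17086702681820853 -0.18887006887399282
```

```bash
cat >> h.py <<'E'
from scipy.spatial.transform import Rotation as Ro
O=np.array([.567,.062]);YAW=-.186
X=np.array([np.cos(YAW),np.sin(YAW)]);Y=np.array([-X[1],X[0]])
def alb(p): d=np.array(p[:2])-O;return np.array([d@X,d@Y])
def wld(a): return O+a[0]*X+a[1]*Y
def state():
    o=sensors.get_obs();q=o['orientation'];R=Ro.from_quat([*q[1:],q[0]]).as_matrix()
    print('t',round(o['time'],2),'world',o['position'].round(4),'album',alb(o['position']).round(4),'z',o['position'][2].round(4),'F',o['ft_force'].round(1),'grip',round(o['gripper_width'],2));return o,R
E
python3 - <<'E'
from h import *
o,R=state();print(R.round(3))
ty=R[:,1];a=np.arctan2(ty[1],ty[0]);print('tool y heading',a,'needs album x',YAW,'or',YAW+np.pi)
w=wld((-.009,-.030));print(w,'delta world',w-o['position'][:2])
E
```

```text
t 0.1 world [ 0.2683 -0.5364  0.2216] album [-0.1829 -0.6433] z 0.2216 F [-0.3  0.   0.8] grip 1.0
[[-0.001  0.447 -0.894]
 [ 0.002 -0.894 -0.447]
 [-1.    -0.002 -0.   ]]
tool y heading -1.1069973655742464 needs album x -0.186 or 2.955592653589793
[0.55260735 0.03418181] delta world [0.2842954  0.57055156]
```

Emit:
servo_tool --pt "0 0 0 0 -0.184" --pt "0 0 0 0 -0.184" --pt "0 0 0 0 -0.184" --pt "0 0 0 0 -0.184" --pt "0 0 0 0 -0.185" --pt "0 0 1.16 -4.1 0" --pt "0 0 1.16 -4.1 0" --pt "0 0 1.16 -4.1 0" --pt "0 0 1.16 -4.1 0" --pt "0 0 1.16 -4.1 0" --pt "0 0 1.16 -4.1 0" --pt "0 0 1.16 -4.1 0" --pt "0 0 1.16 -4.1 0" --pt "0 0 1.16 -4.1 0" --pt "0 0 1.16 -4.1 0" --pt "0 0 1.16 -4.1 0" --pt "0 0 1.16 -4.1 0" --pt "0 0 1.16 -4.1 0" --pt "0 0 1.16 -4.1 0" --pt "0 0 1.16 -4.1 0"

```text
time: 2.6
position: [0.5535, 0.0369, 0.2221]
orientation: [-0.451, -0.544, -0.452, 0.544]
ft_force: [0.1, 0.9, 0.2]
gripper_width: 0.007
```

```bash
python3 - <<'E'
from h import *
o,R=state();ty=R[:,1];print(np.arctan2(ty[1],ty[0]),o['qpos'].round(2))
E
```

```text
t 2.6 world [0.5535 0.0369 0.2221] album [-0.0087 -0.0271] z 0.2221 F [0.1 0.9 0.2] grip 0.01
-0.1859278745577761 [ 0.01 -0.03  1.36 -0.    1.82  0.19]
```

Emit:
servo_tool --pt "0 4 0 0 0" --pt "0 4 0 0 0" --pt "0 4 0 0 0" --pt "0 4 0 0 0" --pt "0 3 0 0 0" --pt "0 1.3 0 0 0" --pt "0 0.6 0 0 0" --pt "0 0 0 0 0" --pt "0 0 0 0 0"

```text
time: 3.72
position: [0.554, 0.0356, 0.0151]
orientation: [0.452, 0.545, 0.451, -0.544]
ft_force: [0.4, 0.3, 0.8]
gripper_width: 0.006
```

```bash
python3 - <<'E'
from h import *
o,R=state()
im=cams.get_image('side');cv2.imwrite('pics/s1.png',cv2.resize(im[130:330,230:450,::-1],None,fx=2.8,fy=2.8,interpolation=cv2.INTER_CUBIC))
E
```

```text
t 3.73 world [0.554  0.0356 0.0151] album [-0.0079 -0.0283] z 0.0151 F [0.4 0.3 0.8] grip 0.01
```

View pics/s1.png

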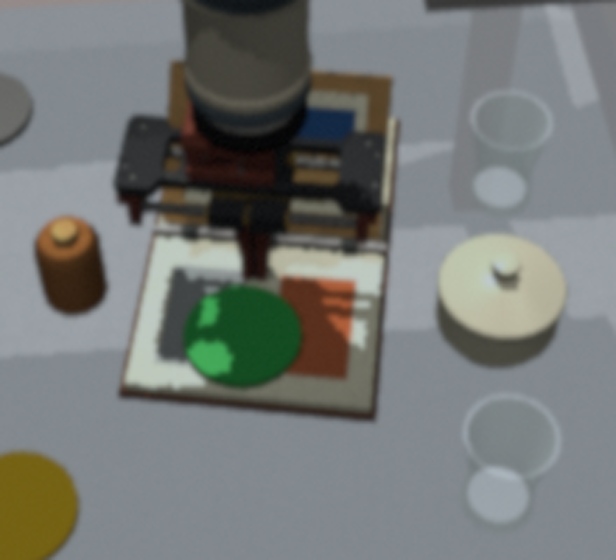

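Emit:
servo_tool --pt "0 0.15 0 0.3 0" --pt "0 0 0 0.4 0" --pt "0 0 -0.05 0.4 0" --pt "0 0 -0.05 0.4 0" --pt "0 0 -0.05 0.4 0" --pt "0 0 -0.05 0.4 0" --pt "0 0 -0.05 0.4 0" --pt "0 0 -0.05 0.4 0" --pt "0 0 -0.05 0.4 0" --pt "0 0 -0.05 0.4 0" --pt "0 0 -0.05 0.4 0" --pt "0 0 -0.05 0.4 0" --pt "0 0 -0.05 0.4 0" --pt "0 0 -0.05 0.4 0" --pt "0 0 -0.05 0.4 0"

```text
time: 5.65
position: [0.5357, -0.0214, 0.0121]
orientation: [-0.451, -0.544, -0.451, 0.544]
ft_force: [0.8, 0.7, 0.1]
gripper_width: 0.006
```

```bash
cat >> h.py <<'E'
def look(tag,z=None):
    o,R=state()
    s=cams.get_image('side');t=cams.get_image('top')
    a=cv2.resize(s[130:390,200:460,::-1],None,fx=1.5,fy=1.5,interpolation=cv2.INTER_CUBIC)
    b=cv2.resize(t[100:360,240:500,::-1],None,fx=1.5,fy=1.5,interpolation=cv2.INTER_CUBIC)
    cv2.imwrite(f'pics/{tag}.png',np.hstack([a,b]))
    if z is not None:
        for n,i in(('top',t),('side',s)):
            c=coaster(n,i,z);print(n,'coaster',alb(c[0]).round(4),round(c[1],4))
    return s,t
E
python3 -c "
from h import *
look('a1',.016)"
```

```text
t 5.65 world [ 0.5357 -0.0214  0.0121] album [-0.0153 -0.0878] z 0.0121 F [0.8 0.7 0.1] grip 0.01
top coaster [-0.0222 -0.1522] 0.037
side coaster [-0.0135 -0.138 ] 0.0424
```

View pics/a1.png

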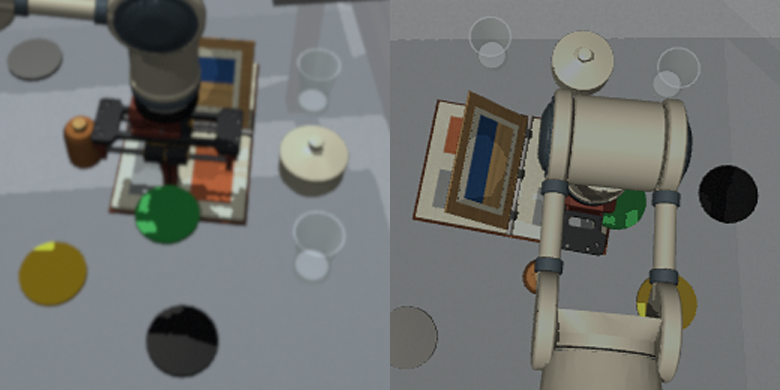

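Emit:
servo_tool --pt "0 0 -0.05 0.4 0" --pt "0 0 -0.05 0.4 0" --pt "0 0 -0.05 0.4 0" --pt "0 0 -0.05 0.4 0" --pt "0 0 -0.05 0.4 0" --pt "0 0 -0.05 0.4 0" --pt "0 0 -0.05 0.4 0" --pt "0 0 -0.05 0.4 0" --pt "0 0 -0.05 0.4 0" --pt "0 0 -0.05 0.4 0" --pt "0 0 -0.05 0.4 0" --pt "0 0 0 0.3 0" --pt "0 0 0 0 0"

```text
time: 7.38
position: [0.5217, -0.0666, 0.0121]
orientation: [0.451, 0.544, 0.451, -0.544]
ft_force: [-1.1, 0.2, 0.0]
gripper_width: 0.006
```

```bash
python3 -c "
from h import *
look('a2',.008)"
```

```text
t 7.38 world [ 0.5217 -0.0666  0.0121] album [-0.0207 -0.1347] z 0.0121 F [-1.1  0.2  0. ] grip 0.01Traceback (most recent call last):
  File "<string>", line 3, in <module>
    look('a2',.008)
    ~~~~^^^^^^^^^^^
  File "h.py", line 33, in look
    c=coaster(n,i,z);print(n,'coaster',alb(c[0]).round(4),round(c[1],4))
  File "h.py", line 14, in coaster
    c=max(blob(n,im,(50,120,50),(75,255,255)),key=cv2.contourArea)
ValueError: max() iterable argument is empty
```

View pics/a2.png

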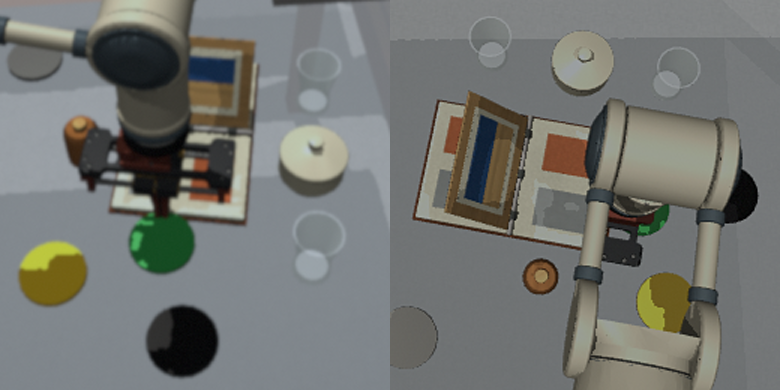

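```bash
python3 -c "
from h import *
s=cams.get_image('side')
for z in(.008,.012):
  c=coaster('side',s,z);print(alb(c[0]),c[1])
a=cv2.resize(s[240:330,260:350,::-1],None,fx=6,fy=6,interpolation=cv2.INTER_CUBIC);cv2.imwrite('pics/a3.png',a)"
```

```text
[-0.01685484 -0.17475649] 0.04218827933073044
[-0.01637678 -0.17692571] 0.041986845433712006
```

View pics/a3.png

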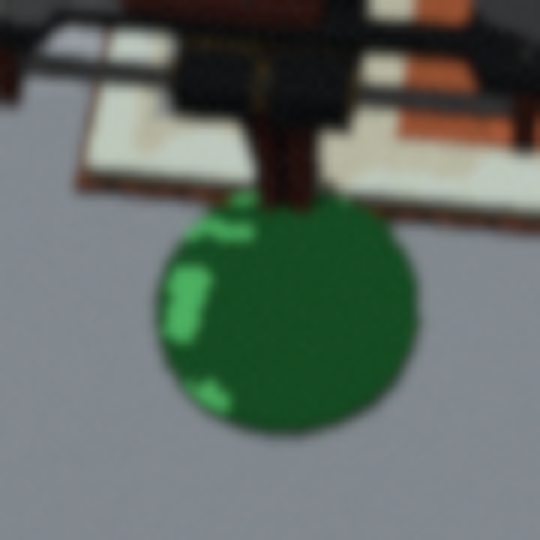

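Emit:
servo_tool --pt "0 -2 0 -0.3 0" --pt "0 -4 0 0 0" --pt "0 -4 0 -3 0" --pt "0 -4 0 -5 0" --pt "0 0 0 -5 0" --pt "0 0 0 -5 0" --pt "0 0 0 0 0"

```text
time: 8.4
position: [0.5555, 0.1156, 0.1526]
orientation: [0.453, 0.544, 0.453, -0.543]
ft_force: [0.1, -0.2, -0.0]
gripper_width: 0.005
```

```bash
python3 -c "
from h import *
s,t=look('a4',.008)
a=cv2.resize(s[230:330,260:360,::-1],None,fx=4,fy=4,interpolation=cv2.INTER_CUBIC)
b=cv2.resize(t[180:280,360:460,::-1],None,fx=4,fy=4,interpolation=cv2.INTER_CUBIC)
cv2.imwrite('pics/a5.png',np.hstack([a,b]))"
```

```text
t 8.4 world [0.5555 0.1156 0.1526] album [-0.0212  0.0506] z 0.1526 F [ 0.1 -0.2 -0. ] grip 0.01
top coaster [-0.0141 -0.1756] 0.0417
side coaster [-0.0164 -0.1742] 0.0429
```

View pics/a5.png

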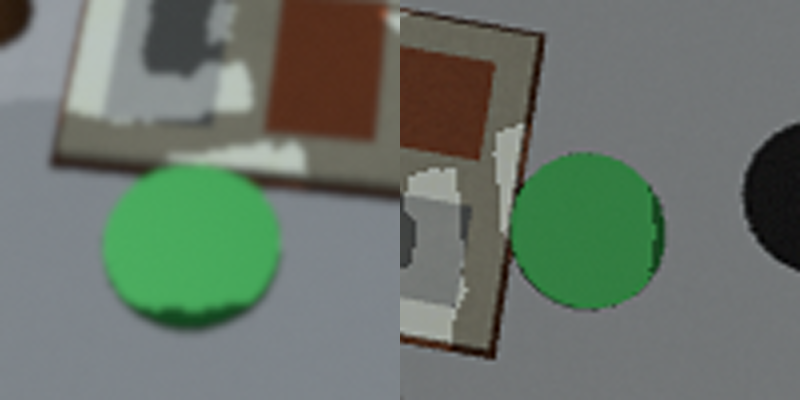

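View pics/a4.png

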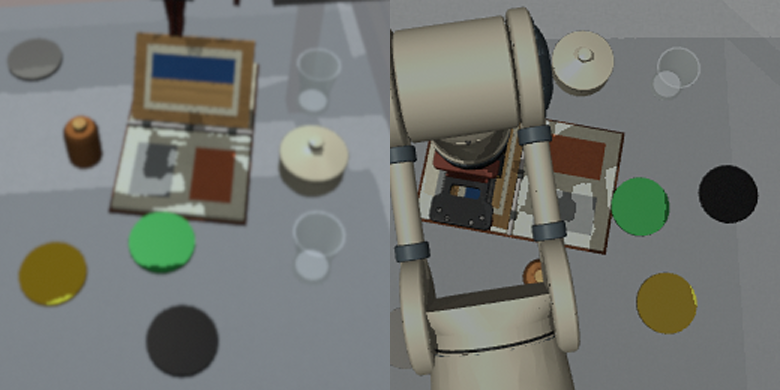

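Emit:
servo_tool --pt "0 0 0.1 4 0" --pt "0 0 0.1 5 0" --pt "0 0 0.1 5 0" --pt "0 0 0.1 5 0" --pt "0 3 0.1 4.5 0" --pt "0 4 0 0 0" --pt "0 4 0 0 0" --pt "0 2 0 0 0" --pt "0 0.6 0 0 0" --pt "0 0 0 0 0" --pt "0 0 0 0 0"

```text
time: 9.88
position: [0.5179, -0.1198, 0.017]
orientation: [0.452, 0.545, 0.451, -0.544]
ft_force: [-0.4, 0.1, -0.0]
gripper_width: 0.008
```

```bash
python3 -c "
from h import *
state()"
```

```text
t 9.88 world [ 0.5179 -0.1198  0.017 ] album [-0.0146 -0.1878] z 0.017 F [-0.4  0.1 -0. ] grip 0.01
```

Emit:
servo_tool --pt "0 0.4 0 0 0" --pt "0 0.2 0 0 0" --pt "0 0.1 0 0 0" --pt "0 0 0 0 0"

```text
time: 10.38
position: [0.5172, -0.1196, 0.0096]
orientation: [0.452, 0.544, 0.451, -0.544]
ft_force: [-3.2, 1.4, 7.6]
gripper_width: 0.005
```

Emit:
servo_tool --pt "0 0 -0.1 0.4 0" --pt "0 0.05 -0.1 0.4 0" --pt "0 0.05 -0.1 0.4 0" --pt "0 0.05 -0.1 0.4 0" --pt "0 0 -0.1 0.4 0" --pt "0 0 0 0.3 0" --pt "0 0 0 0 0"

```text
time: 11.25
position: [0.5089, -0.1411, 0.0083]
orientation: [0.452, 0.545, 0.451, -0.543]
ft_force: [0.5, 2.5, 7.0]
gripper_width: 0.004
```

```bash
python3 -c "
from h import *
s,t=look('a6',.008)
"
```

```text
t 11.25 world [ 0.5089 -0.1411  0.0083] album [-0.0195 -0.2103] z 0.0083 F [0.5 2.5 7. ] grip 0.0
top coaster [-0.0182 -0.1916] 0.0404
side coaster [-0.0191 -0.2013] 0.0401
```

View pics/a6.png

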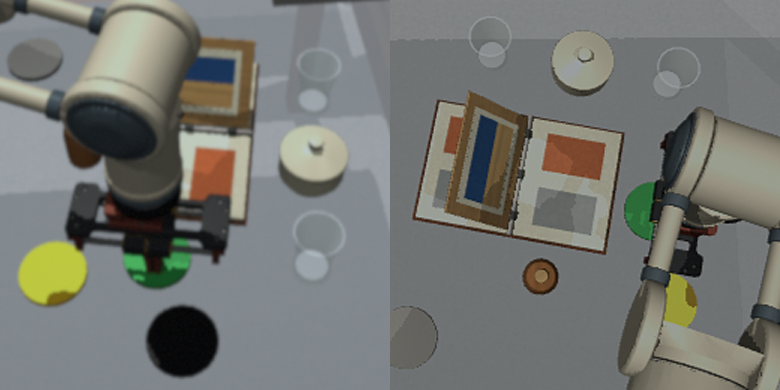

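Emit:
servo_tool --pt "0 -0.5 0 0 0" --pt "0 -3 0 0 0" --pt "0 -5 0 0 0" --pt "0 -5 0 -1 0" --pt "0 -4 0.2 -4 0" --pt "0 0 0.3 -5 0" --pt "0 0 0.3 -5 0" --pt "0 0 0.3 -5 0" --pt "0 0 0.3 -5 0" --pt "0 0 0.3 -5 0" --pt "0 0 0.3 -4 0" --pt "0 0 0 0 0"

```text
time: 12.85
position: [0.5898, 0.1912, 0.1801]
orientation: [-0.452, -0.543, -0.453, 0.544]
ft_force: [-0.0, 0.0, -0.7]
gripper_width: 0.008
```

```bash
python3 -c "
from h import *
s,t=look('a7',.008)
"
```

```text
t 12.85 world [0.5898 0.1912 0.1801] album [-0.0014  0.1312] z 0.1801 F [-0.   0.  -0.7] grip 0.01
top coaster [-0.0176 -0.1962] 0.0415
side coaster [-0.0185 -0.1969] 0.0409
```

View pics/a7.png

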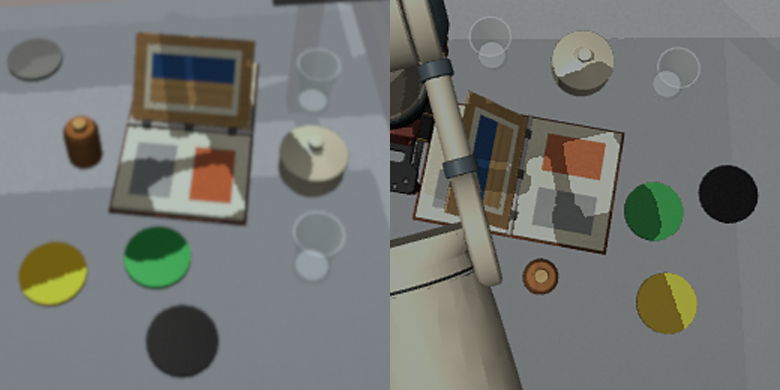

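Emit:
servo_tool --pt "0 3 0 0 0" --pt "0 4 0.1 0 0" --pt "0 2 0 0 0" --pt "0 0 0 -1 0" --pt "0 0 0 -1 0" --pt "0 0 0 -1 0" --pt "0 0 0 -1 0" --pt "0 0 0 -1 0" --pt "0 0 0 -1 0" --pt "0 0 0 0 0"

```text
time: 14.2
position: [0.6022, 0.2488, 0.0915]
orientation: [-0.452, -0.544, -0.452, 0.544]
ft_force: [0.0, 0.3, 0.6]
gripper_width: 0.004
```

Emit:
servo_tool --pt "0 0 0 2 0" --pt "0 0 0 2 0" --pt "0 0 0 2 0" --pt "0 0 0 1.5 0" --pt "0 0 0 1 0" --pt "0 0 0 1 0" --pt "0 0 0 1 0" --pt "0 0 0 1 0" --pt "0 0 0 1 0" --pt "0 0 0 1 0" --pt "0 0 0 1 0" --pt "0 0 0 1 0" --pt "0 0 0 1 0" --pt "0 0 0 1 0" --pt "0 0 0 0.5 0" --pt "0 0 0 0 0"

```text
time: 16.2
position: [0.5688, 0.0705, 0.0915]
orientation: [-0.451, -0.544, -0.451, 0.545]
ft_force: [-0.7, -0.3, -1.2]
gripper_width: 0.008
```

```bash
python3 -c "
from h import *
s,t=look('a8')
"
```

```text
t 16.2 world [0.5688 0.0705 0.0915] album [0.0002 0.0087] z 0.0915 F [-0.7 -0.3 -1.2] grip 0.01
```

View pics/a8.png

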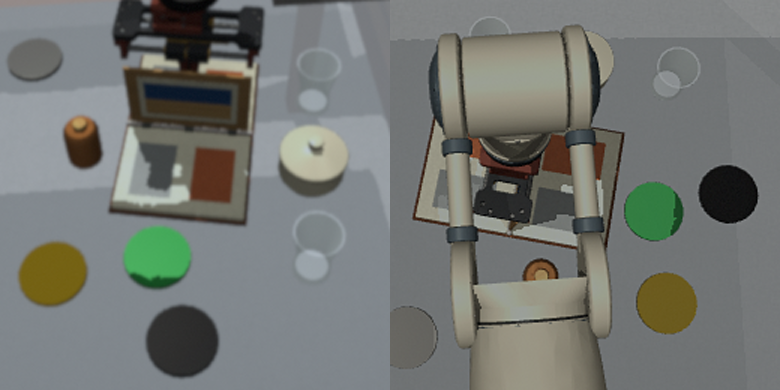

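Emit:
servo_tool --pt "0 0 0 0.9 0" --pt "0 0 0 0.9 0" --pt "0 0.3 0 1 0" --pt "0 0.4 0 1 0" --pt "0 0.6 0 0.9 0" --pt "0 0.6 0 0.8 0" --pt "0 0.8 0 0.7 0" --pt "0 0.8 0 0.6 0" --pt "0 0.9 0 0.5 0" --pt "0 1 0 0.4 0" --pt "0 0.7 0 0.2 0" --pt "0 0.5 0 0.1 0" --pt "0 0 0 0 0"

```text
time: 17.92
position: [0.5539, -0.0076, 0.0251]
orientation: [-0.451, -0.544, -0.452, 0.545]
ft_force: [0.9, 0.2, 0.5]
gripper_width: 0.002
```

```bash
python3 -c "
from h import *
s,t=look('a9')
"
```

```text
t 17.93 world [ 0.5539 -0.0076  0.0251] album [-0.     -0.0708] z 0.0251 F [0.9 0.2 0.5] grip 0.0
```

View pics/a9.png

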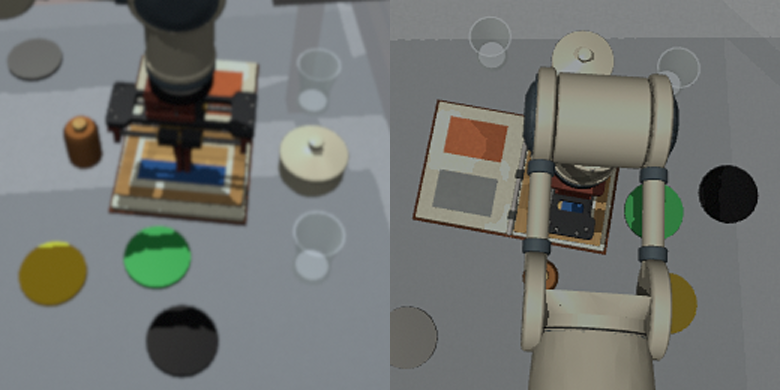

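Emit:
servo_tool --pt "0 -1.5 0 0 0" --pt "0 0 0 1.6 0" --pt "0 0 0 1.6 0" --pt "0 1 0 0 0" --pt "0 0.7 0 0 0" --pt "0 0.5 0 0 0" --pt "0 0.3 0 0 0" --pt "0 0.1 0 0 0" --pt "0 0 0 0 0"

```text
time: 19.15
position: [0.5479, -0.0387, 0.0157]
orientation: [-0.451, -0.544, -0.452, 0.544]
ft_force: [-5.9, -0.1, 6.9]
gripper_width: 0.004
```

Emit:
servo_tool --pt "0 0.1 0 0 0" --pt "0 0.1 0 0 0" --pt "0 0 0 0 0" --pt "0 0 0 0 0"

```text
time: 19.65
position: [0.548, -0.0387, 0.0155]
orientation: [-0.452, -0.544, -0.452, 0.544]
ft_force: [-10.0, 0.8, 16.9]
gripper_width: 0.007
```

Emit:
servo_tool --pt "0 -0.5 0 0 0" --pt "0 -2 0 0 0" --pt "0 -5 0 0 0" --pt "0 -5 0 0 0" --pt "0 -5 0 1 0" --pt "0 -2 0 4 0" --pt "0 0 0 5 0" --pt "0 0 0 5 0" --pt "0 0 0 5 0" --pt "0 0 -0.5 5 0" --pt "0 0 -0.5 5 0" --pt "0 0 -0.5 5 0" --pt "0 0 -0.5 3 0" --pt "0 0 0 0 0"

```text
time: 21.4
position: [0.4574, -0.4104, 0.208]
orientation: [-0.451, -0.545, -0.451, 0.545]
ft_force: [-0.5, 0.0, -1.4]
gripper_width: 0.005
```

```bash
python3 -c "
from h import *
s,t=look('b1',.008)
cv2.imwrite('pics/b1s.png',s[:,:,::-1]);cv2.imwrite('pics/b1t.png',t[:,:,::-1])
a=cv2.resize(s[180:280,260:380,::-1],None,fx=3.3,fy=3.3,interpolation=cv2.INTER_CUBIC)
b=cv2.resize(t[165:265,310:430,::-1],None,fx=3.3,fy=3.3,interpolation=cv2.INTER_CUBIC)
cv2.imwrite('pics/b2.png',np.hstack([a,b]))
# expected leaf corners flat
for n in('top','side'):
  P=[[*wld((x,-.128)),.0155] for x in(-.082,.082)];print(n,proj(n,P).round(1).tolist())
# bystander shift
for n,i in(('top',t),('side',s)):
  o=cv2.imread(f'pics/{n}0.png')[:,:,::-1]
  d=cv2.absdiff(cv2.cvtColor(o.copy(),cv2.COLOR_RGB2GRAY),cv2.cvtColor(i,cv2.COLOR_RGB2GRAY));cv2.imwrite(f'pics/d{n}.png',d*3)
"
```

```text
t 21.4 world [ 0.4574 -0.4104  0.208 ] album [-0.0203 -0.4846] z 0.208 F [-0.5  0.  -1.4] grip 0.0
top coaster [-0.0178 -0.1957] 0.0416
side coaster [-0.0185 -0.1966] 0.0411
top [[379.9, 264.3], [391.6, 189.4]]
side [[277.0, 263.9], [361.5, 271.8]]
```

View pics/b1.png

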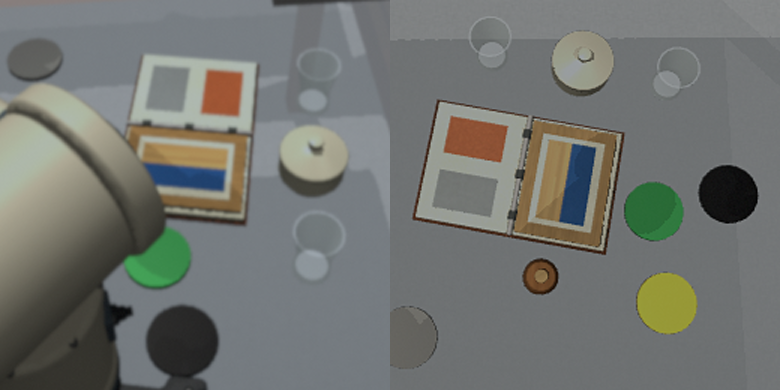

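View pics/b2.png

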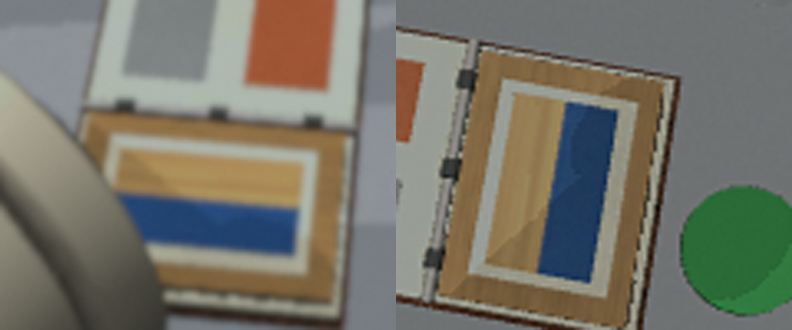

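```bash
python3 -c "
from h import *
o,R=state();print(abs(o['qd']).max());print(order.close_job())"
```

```text
t 21.5 world [ 0.4586 -0.4084  0.2082] album [-0.0195 -0.4823] z 0.2082 F [-0.5 -0.2  0.5] grip 0.0
0.022342675650246387
the job is handed in; nothing more can be done
None
```

I did the job in the order asked and handed it in at 21.5 s.

**Coaster:** I pushed the green coaster off the album's -y side. The first push left its back rim resting on the cover, so I pressed lightly on its top (about 7 N) and slid it about 2 cm further out. Both cameras then put its centre about 196 mm from the spine. It looks flat on the table, about 15 mm clear of the album and clear of the black and yellow look-alikes.

**Page:** I pushed the page up and over the spine. I then pressed it down near its free edge until it stopped, with the fingertip at 15.5 mm, which is the height for a flat page, and 17 N on the wrist. In the side view its visible free-edge corner lies within a pixel or so of where a flat page should be. The top view also shows it flat on the -y half.

**Other checks:**
- **Wrong-way move:** One move beside the page went the wrong way by 6 cm, over free space, and touched nothing.
- **Bystanders:** In the last pictures the glasses, sugar bowl and toothpick holder look unmoved. I judged this by eye and did not measure it. I never worked near the remote and did not check it again at the end.
- **Arm:** It finished in the air, clear of everything, with the wrist reading under 1 N.

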